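# Set the end stop of a slat drilling jig

### The arm

A 6-joint arm with a two-finger parallel gripper is mounted at the origin on the work surface. World frame = base frame: x ahead of the robot, y to its left, z up, the work surface at z = 0. Lengths are in m, angles in rad, forces in N, time in s.
With the tool pointing down it reaches from about 0.35 to 0.975 m from the base axis. Payload 7.1 kg.
Tool frame: the origin (TCP) lies between the finger pads; the fingertips stand 22 mm ahead of it and the grasp point (between the pads) lies 3 mm ahead of it; z points along the fingers, y is the line along which they close (so a half turn about z gives the same grasp; the last joint's range is limited). The gripper opens to 88 mm and grips with 3 to 60 N. Pads are 20 mm wide; open, the fingers measure 115 mm over their backs; the gripper's body (75 mm by 178 mm) begins 61 mm behind the grasp point.
Start: joints at [1.149, 0.423, 1.63, -0, 1.089, -0.019], TCP at [0.245, 0.575, 0.245] pointing down, gripper open.
Joint ranges: [-3, 3], [-0.9, 2.11], [0.09, 2.58], [-1.31, 4.45], [0.11, 2.69], [-2.54, 2.54]. Speed limits (rad/s): [2.39, 2.39, 3.01, 3.14, 3.14, 3.14].

### API

Orientations are given as [roll, pitch, yaw] about the fixed x, y, z axes, in that order (R = Rz(yaw) Ry(pitch) Rx(roll)).
In Python, from bench import bot gives the robot as it stands. The module is installed in compiled form; this text tells all that it offers. Calls block until the motion is done:
- bot.goto(position, orientation): joint-space move of the TCP to a pose.
- bot.movel(position, velocity=0.15, rotation=None): straight line of the TCP; rotation=None keeps the orientation; velocity is the mean speed in m/s.
- bot.movej(angles): joint-space move.
- bot.set_gripper(opening, newtons=None): finger opening in m; newtons is the grip in N (None keeps the last); returns when the fingers have stopped.
- bot.dwell(seconds).
- bot.ik(position, orientation): joint angles nearest the present ones, or None.
- bot.read_camera(name): name is "side" or "top"; returns the picture (400x640x3 uint8, red, green, blue); there is no depth.
- bot.camera_info(name): a dict with "camera_matrix" (3x3 intrinsics, pixels), "view" (4x4, takes a point from world to camera coordinates). Camera axes: x right, y down, z forward; pixel columns grow to the right and rows downward; lengths in m; the calibration is good to about 2 mm. A picture is of the moment at which its call begins. camera_info takes no time and is no camera call.
A pose or a line that the arm cannot do raises bot.MotionError and nothing moves.
- bot.sign_off(): hands the job in; it is judged then, once.
Trained networks look in the newest picture that a camera, given by its name, has taken for a name from the list of things; names that differ only in an ending like _2 or _b are one class to them, and where a whole thing is asked for, a point or a joint stands for the part that bears it (a point fixed in the world has none). Each returns a list of dicts, best first, with "p" (0 to 1); they miss things now and then, are a little off and sometimes report something else, mostly with a low value. They report only what shows in the picture. A call takes as long as a camera call. They do not tell look-alikes from the thing itself.
- bot.recognise(target, camera): "xyz" ([x, y, z] in m, in world coordinates, good to about 4 mm: the middle of the surface that is visible of it).
- bot.place_of(target, camera): "xyz" ([x, y, z] in m, in world coordinates, good to about 4 mm: a listed point, or the origin of a listed thing).
Readings, each from a call of its own:
- bot.read_t(): time.
- bot.read_qpos(): joint angles.
- bot.read_joint_vel(): joint speeds.
- bot.read_tau(): joint torques, N m.
- bot.read_tool_pos(): TCP position.
- bot.read_tcp_rot(): TCP orientation.
- bot.read_force(): force on the tool from outside, world axes, zero at the start.
- bot.read_ft_torque(): the same for the moment, N m.
- bot.read_grip_width(): finger opening in m.
- bot.read_grasp_force(): force on a finger pad.
Only numpy, scipy, OpenCV 4.12 (cv2) and the standard library are available. Lean on these libraries where they do the work, as an engineer would, in place of code of your own. Each camera call takes 0.05 s, during which the arm holds its last target. There are 200 camera calls.

### The job

Set up the drilling jig for the next slat: with a fingertip roll the knurled wheel until the stop has moved in and its red pointer line stands in the green gauge mark. Then push the wooden slat along its channel until its end butts against the stop, gently enough that the stop keeps its setting. Nothing is to be picked up or lifted: do not push the stop itself by hand, leave the gauge mark where it is set and the other things on the counter alone.

Things in the scene. Friction and masses are not known exactly. Their poses are not given: they have to be found in the camera images.
- jig: Jig fixed to the counter: plywood base 150 x 390 mm, 12 mm thick, from y = -185 to +205 mm. Origin on the counter; x across it (away from the robot at yaw 0), y along its channel to the wheel. Channel at x = 0: wooden fences 39.4 mm apart, tops at 22 mm, y = -55 to +100. A blue drill guide bridges it at y = -15 to +15, z = 56 to 72 mm, its post at x = +48; gauge rail at x = +48 to +72.
- wheel_top (a point): Top of the knurled steel wheel (60 mm diameter, 24 mm wide, between blue cheeks 21 mm lower), at jig x = 0, y = +166, 77 mm above the counter. Its axle lies along jig y. Its rim is rubber-bushed: pressed from above it sinks up to 8 mm at 2 N per mm (this point marks the free top and does not move). A fingertip pressed 4 to 6 mm down and drawn 30 to 40 mm along jig x across the top rolls it by friction; repeat.
- wheel (a joint): Turn of the wheel in rad, 0 at the start, grows as its top rolls towards jig -x (towards the robot). That moves the stop to jig -y, towards the mark, 5 mm per rad: 6 mm of rim travel moves it 1 mm. Rolling the other way moves it back. It stays where it is left.
- pointer (a point): Tip of the red pointer line (2.5 mm wide, along jig x) on the stop's side arm, 46.5 mm above the counter at jig x = +49.5 mm. Moves with the stop along jig y. Axes as the jig's.
- mark (a point): Middle of the near end of the green gauge mark: a green band 8 mm wide (along jig y) on a small black rider on the gauge rail, level with the pointer, directly beyond its tip. Axes as the jig's. Set when the pointer's jig y agrees with the mark's (red line in the green band, its middle at most 4 mm off). It starts 13 to 28 mm to the jig -y side of the pointer.
- stop_face (a point): Middle of the stop face that the slat butts against, on the channel line, 23 mm above the counter, looking to jig -y, 13 mm to the -y side of the pointer line. Axes as the jig's.
- stop: The aluminium stop, a block 34 x 26 x 40 mm that slides along the channel, driven by the wheel; origin at the foot of its face on the channel floor, 12 mm above the counter. Pushing along it with more than about 15 N shifts it.
- slat_nose (a point): Middle of the slat's end face towards the stop, half-way up (23 mm above the counter). The slat is a loose pale wooden bar, 36 wide x 160 long x 22 mm high, about 80 g, lying on the jig base along the channel, its top 34 mm above the counter. Axes as the slat's: y along it, towards the stop.
- slat_tail (a point): Middle of the slat's other end face (160 mm from the nose, away from the stop), half-way up, 23 mm above the counter: the face to push on, in the direction of jig +y. It stays outside the fences all the way; 12 mm high base under it.
- spare_slat: Bystander: a second pale slat of the same size, lying on the counter in front of the jig. Origin under its centre.
- screwdriver: Bystander: a screwdriver lying on the counter beyond the jig.
- drill: Bystander: yellow and black cordless drill standing on its battery, 210 mm high. Origin under its centre.
- dumbbell: Bystander: black hexagonal dumbbell, 210 mm long, 70 mm high. Origin under its centre.
- glue: Bystander: white bottle with orange cap, 170 mm high. Origin under its centre.
- mug: Bystander: blue mug, 95 mm high. Origin under its centre.
- tape_measure: Bystander: yellow tape measure, 70 mm high. Origin under its centre.
Things that resemble listed ones, but are neither listed nor needed, are in the scene too. Leave any black or purple look-alike of the part that bears slat_nose alone.

How it is judged:
On the way, in this order (a step that is already met when the one before it is completed fails the run):
1. the stop's red pointer stands in the green gauge mark (y of pointer in the frame of mark between -0.0045 and 0.0045 m and contact force between the fingers and slat below 0.5 N), for 0.3 s.
2. the slat butts against the stop (y of slat_nose in the frame of stop_face above -0.003 m and angle between the y axis of slat_nose and the y axis of jig, either way round below 0.06 rad and x of slat_nose in the frame of jig between -0.006 and 0.006 m and z of slat_nose in the frame of jig below 0.027 m), for 0.2 s.
At the end, for the whole second after the job is handed in: The pointer's centre line is within 4.5 mm of the middle of the green mark, the slat lies flat in its channel, straight (within 0.06 rad) with its end within 3 mm of the stop's face, the mark is where it was set (3 mm), all at rest (all of step 2 and y of pointer in the frame of mark between -0.0045 and 0.0045 m and linear speed of stop below 0.005 m/s and distance of mark from where it was at the start of the episode below 0.003 m); the robot touches nothing.
It fails at once if the slat was lifted (more than 10 mm) or tipped (z of any of slat_nose, slat_tail in the frame of jig above 0.033 m).
It fails at once if the stop was pushed by hand instead of by its wheel (contact force between the arm and stop above 2 N).
It fails at once if the stop was pushed by hand instead of by its wheel (contact force between the fingers and stop above 2 N).
It fails at once if the gauge mark was shifted (distance of mark from where it was at the start of the episode above 0.004 m).
It fails at once if a bystander was moved more than 30 mm (distance of any of spare_slat, screwdriver, drill, dumbbell, glue, mug, tape_measure from where it was at the start of the episode above 0.03 m).
It also fails if it takes over 61 s, if anything falls off the work surface, if the arm or the gripper's body presses on something with over 40 N, if the wrist force passes 120 N, or if a joint passes its speed limit or range.

## Working session

There is one attempt and no reset: what is moved stays moved. The work goes in short steps, each a Python script; the robot and the scene stay as the last script left them, time stands still between calls to the robot, and variables do not carry over. Pictures are saved under pics/ and viewed, at most 10 in all, crops included, and the job is handed in when it is done.

```bash
mkdir -p pics
python3 - <<'E'
from bench import bot
import cv2,numpy as np
for c in("top","side"):
    im=bot.read_camera(c); cv2.imwrite(f"pics/{c}0.png",im[:,:,::-1])
    for t in("jig","wheel_top","pointer","mark","stop_face","slat_nose","slat_tail","spare_slat"):
        r=bot.place_of(t,c); print(c,t,[(np.round(d["xyz"],4).tolist(),round(d["p"],2)) for d in r[:3]])
    print(bot.camera_info(c)["view"].round(3).tolist())
print(bot.read_t(),bot.read_tcp_rot())
E
```

```text
top jig [([0.5616, -0.0094, -0.0016], 0.61)]
top wheel_top []
top pointer [([0.6303, 0.1119, 0.0465], 0.72)]
top mark [([0.6246, 0.0824, 0.0459], 0.63)]
top stop_face [([0.5803, 0.1068, 0.0215], 0.54)]
top slat_nose [([0.7156, 0.176, 0.0082], 0.86), ([0.5618, 0.0054, 0.0267], 0.84), ([0.2672, -0.2416, 0.0123], 0.76)]
top slat_tail [([0.342, -0.0934, 0.0131], 0.89), ([0.8464, 0.2663, 0.0163], 0.76), ([0.2737, 0.2654, 0.0132], 0.72)]
top spare_slat [([0.4386, -0.0006, -0.003], 0.94)]
[[0.024, -1.0, -0.015, 0.019], [-0.995, -0.022, -0.094, 0.562], [0.094, 0.018, -0.995, 1.287], [0.0, 0.0, 0.0, 1.0]]
side jig [([0.5604, -0.0106, 0.0018], 0.65)]
side wheel_top [([0.5888, 0.1616, 0.072], 0.73), ([0.3821, 0.3991, 0.0013], 0.57)]
side pointer [([0.6243, 0.1071, 0.0442], 0.46)]
side mark [([0.628, 0.0826, 0.0485], 0.54)]
side stop_face [([0.5785, 0.1056, 0.0237], 0.48), ([0.5994, 0.4745, -0.0035], 0.4)]
side slat_nose [([0.565, 0.0129, 0.0238], 0.82), ([0.3691, 0.134, 0.0087], 0.76), ([0.2682, -0.2378, 0.0072], 0.66)]
side slat_tail [([0.3403, -0.0935, 0.0113], 0.94), ([0.5389, -0.1513, 0.0238], 0.88), ([0.2758, 0.2667, 0.0102], 0.64)]
side spare_slat [([0.4385, -0.0005, 0.0016], 0.75), ([0.5602, 0.0154, 0.0259], 0.46), ([0.693, -0.3379, 0.0064], 0.31)]
[[0.695, -0.719, -0.018, -0.369], [-0.44, -0.404, -0.802, 0.326], [0.569, 0.565, -0.597, 1.0], [0.0, 0.0, 0.0, 1.0]]
0.9 [ 3.14156769e+00 -1.98020933e-06  2.73875871e+00]
```

View pics/top0.png

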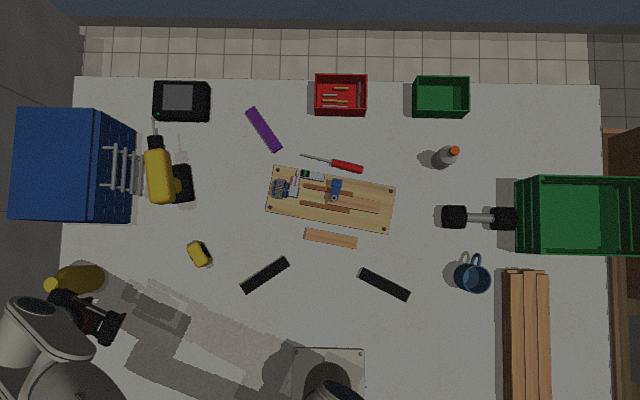

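View pics/side0.png

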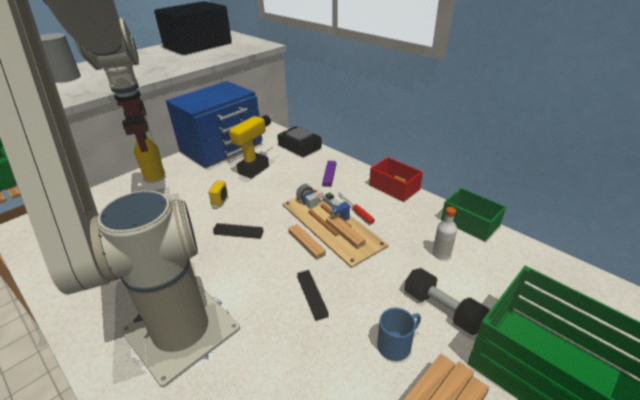

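The top view shows the jig, with the wheel at about (280,187), red/green gauge near (300,175), the blue guide at (335,188) and the slat between about 325 and 385 px. The black bars at (265,275) and (384,284) and the purple one at (264,129) are look-alikes. I'll crop and fit the jig pose.

```bash
cat > h.py <<'E'
from bench import bot
import numpy as np, cv2
from scipy.optimize import least_squares
def proj(p,c):
    i=bot.camera_info(c); q=i["view"]@np.append(p,1); u=i["camera_matrix"]@q[:3]; return u[:2]/u[2]
def ray(uv,z,c):
    i=bot.camera_info(c); V=i["view"]; d=V[:3,:3].T@np.linalg.solve(i["camera_matrix"],[*uv,1]); o=-V[:3,:3].T@V[:3,3]
    return o+d*(z-o[2])/d[2]
def J(P,x,y,z):  # jig -> world
    c,s=np.cos(P[2]),np.sin(P[2]); return np.array([P[0]+c*x-s*y,P[1]+s*x+c*y,z])
def inv(P,p):
    c,s=np.cos(P[2]),np.sin(P[2]); d=np.array(p[:2])-P[:2]; return np.array([c*d[0]+s*d[1],-s*d[0]+c*d[1]])
E
python3 - <<'E'
from h import *
im=cv2.imread("pics/top0.png"); hsv=cv2.cvtColor(im,cv2.COLOR_BGR2HSV)
# plywood mask -> base rectangle
f=lambda P:np.r_[inv(0*0+P,[.5616,-.0094]),inv(P,[.5604,-.0106]),inv(P,[.5888,.1616])-[0,.166],
 [inv(P,a)[0] for a in([.5618,.0054],[.565,.0129],[.5389,-.1513],[.5803,.1068],[.5785,.1056])],[inv(P,a)[0]-.0495 for a in([.6303,.1119],[.6243,.1071])]]
r=least_squares(f,[.56,-.01,-.15]); P=r.x; print(P,np.round(r.fun*1e3,1))
x0,y0,k=255,155,5
big=cv2.resize(im[y0:y0+90,x0:x0+155],None,fx=k,fy=k,interpolation=cv2.INTER_CUBIC)
big=cv2.convertScaleAbs(big,alpha=1.5)
for x,y,z in[(-.075,-.185,.012),(.075,-.185,.012),(.075,.205,.012),(-.075,.205,.012),(0,.166,.077)]:
    u=proj(J(P,x,y,z),"top"); cv2.circle(big,tuple(((u-[x0,y0]+.5)*k).astype(int)),3,(255,0,255),1)
cv2.imwrite("pics/c1.png",big)
np.savetxt("P.txt",P)
E
```

```text
[ 0.56104057 -0.00736447 -0.15321695] [ 0.9 -1.9 -0.1 -3.3  1.6  5.2 -1.2  0.8  0.1  1.6  0.   0.7 -4.5]
```

View pics/c1.png

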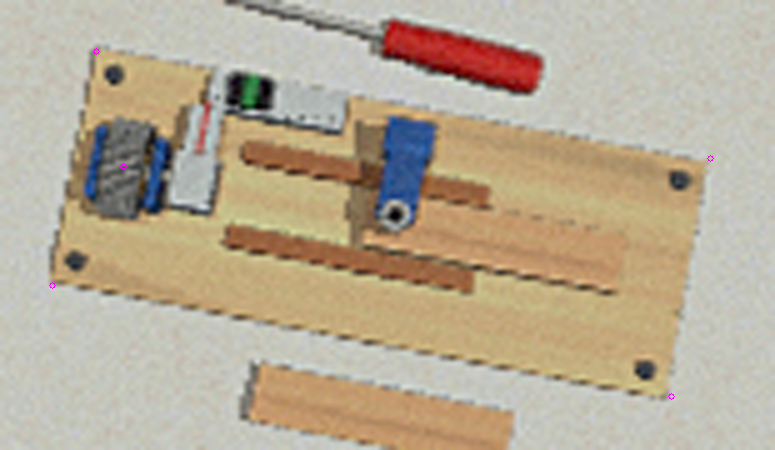

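The fitted outline matches the base corners to within about 1 px. The red line shows at crop (203,128), the green band at (250,92), and the slat tail at (620,260). Next I'll roll the wheel with two strokes and measure.

```bash
cat >> h.py <<'E'
P=np.loadtxt("P.txt")
R=[np.pi,0,P[2]+np.pi/2]
def tip(x,y,z): return J(P,x,y,z+.022)
def gauge(c,im=None):
    if im is None: im=bot.read_camera(c)[:,:,::-1]
    pts=[]
    a=np.float32(im); b,g,r=a[...,0],a[...,1],a[...,2]
    for w,lo,hi in((np.clip(r-1.35*np.maximum(g,b)-10,0,None),[.018,.07],[.054,.15]),(np.clip(g-1.35*np.maximum(r,b)-5,0,None),[.046,.05],[.074,.14])):
        vs,us=np.nonzero(w>0); q=np.array([inv(P,ray((u,v),.0465,c)) for u,v in zip(us,vs)]).reshape(-1,2); m=((q>lo)&(q<hi)).all(1)
        ww=w[vs,us][m]; pts.append((np.average(q[m],axis=0,weights=ww)*1e3).round(1).tolist()+[int(m.sum())] if m.any() else None)
    return pts
def stroke(x0=.019,x1=-.019,d=.005,v=.06):
    bot.movel(tip(x0,.166,.083),.2); bot.movel(tip(x0,.166,.077-d),.06); bot.movel(tip((x0+x1)/2,.166,.077-d),v); f=bot.read_force(); bot.movel(tip(x1,.166,.077-d),v); bot.movel(tip(x1,.166,.083),.1)
    return np.round(f,1)
E
python3 - <<'E'
from h import *
print(gauge("top",cv2.imread("pics/top0.png")),gauge("side",cv2.imread("pics/side0.png")))
bot.set_gripper(0.0,10); print(bot.read_grip_width())
bot.goto(tip(.019,.166,.13),R)
print(bot.read_tool_pos(),bot.read_qpos(),bot.read_t())
print(stroke(), bot.read_t()); 
for c in("top","side"): 
    im=bot.read_camera(c)[:,:,::-1]; cv2.imwrite(f"pics/{c}1.png",im); print(c,gauge(c,im))
print(stroke(), bot.read_t(), gauge("side"),gauge("top"))
E
```

```text
Traceback (most recent call last):
  File "h.py", line 21, in gauge
    vs,us=np.nonzero(w>0); q=np.array([inv(P,ray((u,v),.0465,c)) for u,v in zip(us,vs)]).reshape(-1,2); m=((q>lo)&(q<hi)).all(1)
                                             ~~~^^^^^^^^^^^^^^^
  File "h.py", line 7, in ray
    i=bot.camera_info(c); V=i["view"]; d=V[:3,:3].T@np.linalg.solve(i["camera_matrix"],[*uv,1]); o=-V[:3,:3].T@V[:3,3]
ValueError: time passes only in moves, steps and waits
```

```bash
sed -i 's/bot.camera_info(c)/info(c)/; s/^from scipy.*/&\nfrom functools import lru_cache\n@lru_cache\ndef info(c): return bot.camera_info(c)/' h.py
python3 - <<'E'
from h import *
print(gauge("top",cv2.imread("pics/top0.png")),gauge("side",cv2.imread("pics/side0.png")))
bot.set_gripper(0.0,10); print(bot.read_grip_width())
bot.goto(tip(.019,.166,.13),R)
print(bot.read_tool_pos(),bot.read_qpos(),bot.read_t())
print(stroke(), bot.read_t()); 
for c in("top","side"): 
    im=bot.read_camera(c)[:,:,::-1]; cv2.imwrite(f"pics/{c}1.png",im); print(c,gauge(c,im))
print(stroke(), bot.read_t(), gauge("side"),gauge("top"))
E
```

```text
[[33.7, 115.2, 37], [61.2, 101.9, 23]] [None, [60.2, 101.4, 7]]
0.0005631707049213158
[0.60502441 0.15479563 0.15219958] [2.31349264e-01 5.35006910e-01 1.69117247e+00 1.96798012e-04
 9.15061023e-01 3.82925624e-01] 4.2667
[1.8 0.6 6.3] 6.175
top [[31.8, 111.2, 34], [61.3, 102.0, 19]]
side [None, [59.9, 101.5, 8]]
[0.5 0.3 7.4] 8.1417 [None, [60.5, 101.3, 8]] [[31.9, 107.6, 42], [61.3, 102.0, 22]]
```

Run:
```python
from h import *
for n in("top0","top1"):
    im=cv2.imread(f"pics/{n}.png").astype(int); o=[]
    for v in range(155,245):
        for u in range(255,410):
            b,g,r=im[v,u]
            if r>1.35*max(g,b)+10:
                q=inv(P,ray((u,v),.0465,"top"))*1e3
                if 15<q[0]<56 and 70<q[1]<150:o.append((q.round().astype(int).tolist(),[int(r),int(g),int(b)]))
    print(n,o)
```

```text
top0 [([50, 127], [110, 62, 56]), ([47, 126], [107, 38, 37]), ([44, 126], [110, 52, 49]), ([41, 125], [129, 69, 66]), ([38, 125], [125, 80, 80]), ([35, 127], [128, 78, 77]), ([32, 127], [120, 53, 51]), ([29, 126], [117, 58, 57]), ([26, 126], [121, 60, 60]), ([23, 125], [119, 80, 75]), ([28, 95], [100, 63, 44]), ([29, 89], [102, 67, 48]), ([24, 97], [108, 70, 42]), ([25, 94], [98, 64, 43]), ([26, 88], [98, 64, 38]), ([27, 85], [100, 64, 43]), ([27, 82], [102, 65, 42]), ([28, 76], [100, 64, 43]), ([21, 97], [102, 65, 41]), ([22, 94], [102, 67, 44]), ([22, 91], [102, 66, 44]), ([23, 88], [101, 65, 46]), ([24, 85], [101, 65, 39]), ([25, 79], [100, 64, 40]), ([25, 76], [101, 66, 37]), ([26, 73], [98, 64, 40]), ([18, 96], [50, 26, 20]), ([19, 93], [69, 38, 22]), ([19, 90], [88, 56, 40]), ([20, 87], [103, 64, 40]), ([21, 84], [108, 72, 42]), ([21, 81], [104, 65, 41]), ([22, 78], [104, 66, 35]), ([22, 75], [100, 63, 40]), ([23, 72], [100, 65, 43]), ([19, 78], [62, 37, 17]), ([19, 75], [87, 57, 35])]
top1 [([48, 120], [128, 66, 65]), ([45, 120], [131, 85, 83]), ([42, 122], [134, 65, 61]), ([39, 122], [134, 72, 67]), ([36, 121], [118, 60, 60]), ([33, 121], [116, 59, 58]), ([30, 120], [112, 74, 70]), ([26, 123], [104, 46, 42]), ([23, 122], [116, 60, 58]), ([28, 95], [108, 69, 48]), ([29, 92], [102, 68, 42]), ([29, 89], [100, 66, 43]), ([20, 121], [105, 62, 61]), ([24, 97], [108, 72, 48]), ([25, 94], [106, 71, 47]), ([27, 85], [105, 66, 43]), ([28, 76], [105, 67, 45]), ([29, 73], [104, 67, 44]), ([21, 97], [98, 62, 41]), ([22, 94], [107, 69, 42]), ([22, 91], [109, 72, 47]), ([24, 85], [104, 69, 45]), ([24, 82], [108, 72, 48]), ([25, 79], [109, 72, 48]), ([25, 76], [100, 66, 35]), ([26, 73], [105, 66, 42]), ([19, 93], [79, 49, 30]), ([19, 90], [96, 61, 43]), ([20, 87], [109, 67, 45]), ([21, 84], [115, 77, 50]), ([21, 81], [104, 65, 37]), ([22, 75], [108, 70, 42]), ([23, 72], [106, 66, 40]), ([19, 78], [76, 43, 27])]
```

```bash
sed -i 's/np.clip(r-1.35\*np.maximum(g,b)-10,0,None),\[.018/np.clip(r-1.35*np.maximum(g,b)-10,0,None)*(g-b<10),[.029/' h.py
python3 - <<'E'
from h import *
print(gauge("top",cv2.imread("pics/top0.png")),gauge("top"))
prev=None
for k in range(5):
    g=gauge("top"); d=g[0][1]-g[1][1]; print(k,d,g,bot.read_t())
    if d<1: break
    n=min(.019,.0005+.019*d/5.0) if d<6 else .019
    print(stroke(n,-n))
im=bot.read_camera("top")[:,:,::-1]; cv2.imwrite("pics/t2.png",cv2.convertScaleAbs(cv2.resize(im[155:245,255:410],None,fx=5,fy=5,interpolation=cv2.INTER_CUBIC),alpha=1.5))
E
```

```text
[[41.6, 126.3, 7], [61.2, 101.9, 23]] [[40.1, 116.7, 8], [60.7, 102.1, 22]]
0 14.799999999999997 [[40.2, 116.7, 8], [61.6, 101.9, 22]] 8.3417
[0.5 0.2 7.2]
1 9.200000000000003 [[40.1, 111.4, 8], [61.1, 102.2, 22]] 10.2583
[ 1.6 -0.3  7.3]
2 4.0 [[40.4, 106.1, 6], [61.6, 102.1, 22]] 12.175
[ 1.4 -0.3  7.7]
3 -0.7000000000000028 [[40.9, 101.6, 7], [61.6, 102.3, 20]] 13.9583
```

View pics/t2.png

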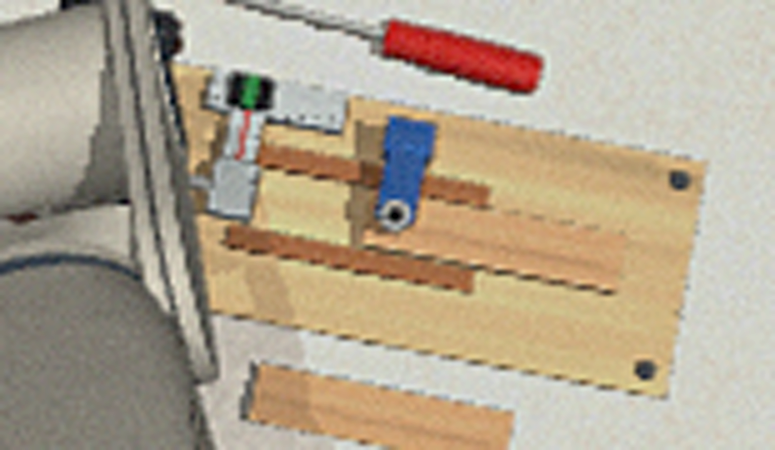

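The red line now stands in the green band (crop (244,135) against (250,92), along jig x), with a measured offset of -0.7 mm. Next, the slat.

Run:
```python
from h import *
p=bot.read_tool_pos(); bot.movel([p[0],p[1],.16],.2)
bot.goto(tip(0,-.178,.13),R); bot.movel(tip(0,-.178,.019),.15); bot.dwell(.2)
e=J(P,0,1,0)[:2]-P[:2]
f0=bot.read_force(); print(f0,bot.read_t())
y=-.178; log=[]
bot.movel(tip(0,-.10,.019),.06); y=-.10; print((bot.read_force()-f0).round(2), bot.read_t())
while y<-.072:
    y+=.0015 if y<-.09 else .0008
    bot.movel(tip(0,y,.019),.03); f=-((bot.read_force()-f0)[:2]@e); log.append((round(y*1e3,1),round(float(f),1)))
    if f>4: break
print(log,bot.read_t(),gauge("top"))
for c in("top","side"):
    print(bot.read_camera(c).shape, [(c,t,[(inv(P,d["xyz"])*1e3).round(1).tolist() for d in bot.place_of(t,c)]) for t in("slat_nose","stop_face")])
im=bot.read_camera("top")[:,:,::-1]; cv2.imwrite("pics/t3.png",cv2.convertScaleAbs(cv2.resize(im[155:245,255:410],None,fx=5,fy=5,interpolation=cv2.INTER_CUBIC),alpha=1.5))
```

```text
[ 0.04010383  0.08266791 -0.49633284] 16.825
[0.21 0.36 0.99] 18.275
[(-98.5, 0.4), (-97.0, -0.9), (-95.5, 0.4), (-94.0, 0.3), (-92.5, -0.1), (-91.0, 0.1), (-89.5, -0.4), (-88.7, -0.0), (-87.9, -0.1), (-87.1, 0.5), (-86.3, -0.3), (-85.5, 0.3), (-84.7, 0.9), (-83.9, 0.2), (-83.1, 1.1), (-82.3, 7.9)] 22.275 [[40.1, 101.5, 7], [61.2, 101.9, 20]]
(400, 640, 3) [('top', 'slat_nose', [[121.9, 203.2], [1.2, 86.5], [180.3, -308.7]]), ('top', 'stop_face', [[3.5, 87.7], [18.1, -439.8]])]
(400, 640, 3) [('side', 'slat_nose', [[-255.8, -267.6], [123.5, 198.5], [-212.7, 114.6], [-3.3, 87.5]]), ('side', 'stop_face', [[-2.1, 87.8]])]
```

View pics/t3.png

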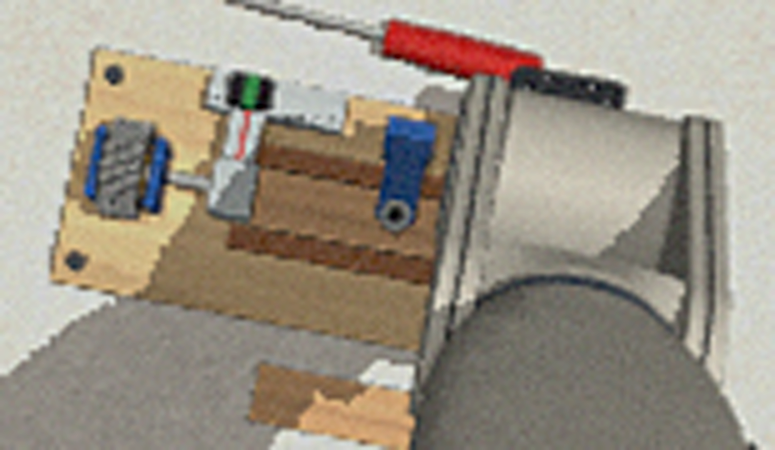

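The slat fills the channel up to the stop at crop (255,190). Contact came at 7.9 N with the nose at about 88 mm, and the pointer is unchanged. I'll retreat, verify and hand in.

Run:
```python
from h import *
bot.movel(tip(0,-.12,.019),.06); bot.movel(tip(0,-.12,.16),.15)
bot.goto(tip(-.1,-.25,.2),R); bot.dwell(.5)
im=bot.read_camera("top")[:,:,::-1]; g=gauge("top",im); d=[(inv(P,d["xyz"])*1e3).round(1).tolist() for d in bot.place_of("slat_nose","top")]
print(g,d,bot.read_t())
cv2.imwrite("pics/t4.png",cv2.convertScaleAbs(cv2.resize(im[155:245,255:410],None,fx=5,fy=5,interpolation=cv2.INTER_CUBIC),alpha=1.5))
```

```text
[[40.1, 101.6, 7], [61.7, 102.2, 21]] [[-214.3, 109.7], [-254.0, -274.4], [120.8, 206.5], [-2.0, 83.1]] 25.8583
```

View pics/t4.png

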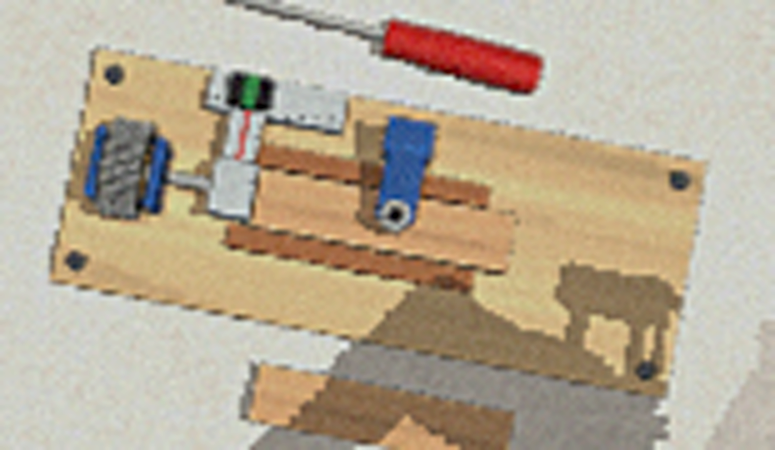

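The slat butts the stop at crop (253,195), lies straight between the fences, and the red line at (244,135) is in line with the green band.

```bash
python3 -c "
from bench import bot
print(bot.sign_off())"
```

```text
the job is handed in; nothing more can be done
None
```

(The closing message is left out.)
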